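Put the stamping punch home and swing the punch case shut

ROBOT

A 6-joint arm with a two-finger parallel gripper is mounted at the origin on the work surface. World frame = base frame: x ahead of the robot, y to its left, z up, the work surface at z = 0. Lengths are in mm, angles in rad, forces in N, time in s.
With the tool pointing down it reaches from about 300 to 850 mm from the base axis. Payload 4.2 kg.
Tool frame: the origin (TCP) lies at the very end of the fingers, on their centre line; the grasp point (between the pads) lies manip.pinch_z behind it (manip.pinch_z is the distance from the TCP to the grasp point, in mm); z points along the fingers, y is the line along which they close (so a half turn about z gives the same grasp; the last joint's range is limited). The gripper opens to 91 mm and grips with 3 to 60 N. Pads are 32 mm wide; open, the fingers measure 118 mm over their backs; the gripper's body (76 mm by 178 mm) begins 60 mm behind the grasp point.
Start: joints at [1.141, 0.32, 1.565, -0, 1.257, -0.02], TCP at [229.099, 527.406, 213.976] pointing down, gripper open.
Joint ranges: [-3.11, 3.11], [-0.84, 2.01], [0.21, 2.61], [-1.34, 4.49], [0.05, 2.63], [-2.56, 2.56]. Speed limits (rad/s): [2.57, 2.57, 3.14, 3.14, 3.14, 3.14].

INTERFACE

Orientations are given as a 3x3 rotation matrix whose columns are the frame's x, y, z axes.
In Python, from plant import manip, snapshot gives the robot as it stands.
- The arm moves only by the tool step_arm, never from a script. Its argument "deltas" is a list of rows, each a list of 3 entries, a list of its own where there are three numbers: the gripper command: -1 is fully open, 1 is shut, values between are in proportion, then the shift along the tool's x, y, z in units of 50 mm (1.0 is 50 mm), then the turn about the tool's z in units of 6 degrees (1.0 is 6 degrees). A call has 1 to 5 rows; each row shifts and turns the commanded pose from where the row before left it, along the tool's axes as they then stand; what a row does not reach is not made up. A row lasts 1/10 s, in which the tool goes at most 50 mm and 8.59 degrees, less where a joint would pass 70% of its speed; a pose out of reach is approached as far as the arm can. A call is refused whole if a number of a shift passes 1 or a number of a turn 1, either way. A call with a gripper value outside its range is refused whole. The fingers move at their own pace and stop on an object; "squeeze" is the grip in N (left out, the last holds). Time passes only in rows, so rows that do not move let the fingers close. It gives the time, the measured TCP pose, the force, the opening and the grip force at its end, in the units of the state.
- manip.sense(): the state, without advancing time (a new reading comes with each control period).
- snapshot(name): name is "scene" or "top" or "wrist"; returns a dict with "color" (400x640x3 uint8, red, green, blue), "range_z" (400x640 float32, mm along the optical axis (not along the pixel's ray), 0 where there is no reading), "mtx" (3x3 intrinsics, pixels), "k1" (the pictures are not rectified: a ray, as slopes to the right and down, at radius r is drawn at 1 + k1 r^2 times it, then the intrinsics apply), "rvec" (rotation vector, rad) and "tvec" (3), from world to camera coordinates, as OpenCV has them. Camera axes: x right, y down, z forward; pixel columns grow to the right and rows downward; lengths in mm; the calibration is good to about 2 mm. A picture is of the moment at which its call begins.
- manip.finish_job(): hands the job in; it is judged then, once.
The state is a dict: "clock": time; "joints": joint angles; "joint_velocities": joint speeds; "joint_torque": joint torques, N m; "tool_pos": TCP position; "tcp_rot": TCP orientation; "wrist_force": force on the tool from outside, world axes, zero at the start; "wrist_torque": the same for the moment, N m; "width": opening from 0.0 (shut) to 1.0 (fully open); "finger_force": force on a finger pad.
Only numpy, scipy, OpenCV 4.12 (cv2) and the standard library are available. Lean on these libraries where they do the work, as an engineer would, in place of code of your own. Each camera call takes 0.05 s, during which the arm holds its last target. There are 200 camera calls.

TASK

Take the red-banded punch out of the bench stand and put it back into the empty hole of the punch case: ease it in and press it firmly past the spring catch until you feel it stand fully home on the bottom, without ramming it. Then gently push the case's open lid from behind past upright, only until it goes over by itself, take your hand away and let its own weight swing it shut. Leave everything else on the bench, the blue-banded punch included, as it is.

Things in the scene. Friction and masses are not known exactly. Their poses are not given: they have to be found in the camera images.
- punch_mid (a point): Centre (half-way up) of the red-banded steel punch: a round bar, 14 mm in diameter, 82 mm long, 70 to 110 g, upright, its foot chamfered over the lowest 4 mm, the red band 15 to 29 mm above this point. z along the punch. At the start in the stand, its foot 15 mm above the bench, its top 97 mm above the bench (52 mm out of the stand). Once home, 34 to 50 mm of it stand above the block.
- stand: Fixed dark wooden bench stand, 70 mm (its x) by 120 mm (its y), 45 mm high, origin at the centre of its underside. Two holes 30 mm deep, 17 mm wide, at y = -30 and +30 mm of its frame: the red-banded punch stands in either one, the blue-banded one in the other.
- spare_mid (a point): Centre of the blue-banded punch (12 mm in diameter, 82 mm long, 90 g) standing in the other hole of the stand. Not to be moved.
- case: Fixed green steel case, 190 mm (its x) by 150 mm (its y), walls 74 mm high; origin at the centre of its underside, z up. Inside, a beech block (top 55 mm above the bench) holds the kept punches (12 mm, tops at 97 mm) in rows at y = -35, 2 and 40 mm; the row y = -35 has them only at x = -68 and 68 mm, the empty hole between. More than 8 N from the robot on case or lid strains the hinges.
- hole_mouth (a point): Mouth of the empty hole, on the block's top (case frame x 0, y -35, z 55 mm). Round, 16 mm wide, 2 mm chamfer. From 15 mm down a sprung ball on the +y side grips the shank: from there the punch must be pressed, against about 7 to 15 N, until its foot is felt to stand on the felt pad at the bottom, 32 to 48 mm below the mouth (how deep is not known). Over 25 N on the pad is ramming. Left proud it blocks the lid.
- lid (a joint): Angle of the lid: 0 shut, 1.571 upright, 1.75 stop; starts between 1.58 and 1.75, leaning back over the case's +y side. Steel tray 190 x 150 mm, 36 mm deep, 0.5 to 0.8 kg. A friction stay and a damper hold it near upright and resist it the more the faster it is moved; pushed to between 1.15 and 1.0 (by its weight) it goes over by itself and sinks shut in 2 to 4 s.
- lid_edge (a point): Middle of the lid's free edge, on its outer face (on top when shut, facing away from the block when open). Its z points straight out of the outer face, its y along the lid towards the hinge, its x along the hinge. 150 mm along the lid from the hinge line and 23 mm out from it; with the lid upright about 237 mm above the bench.
- lid_hinge (a point): Middle of the lid's hinge line, 87 mm above the bench; the hinge line runs along the x axis of the case.
- hammer: Hammer with a yellow handle, about 270 mm long, lying on the bench. Not to be moved.
- spray: Small bottle with blue label and white cap, 42 mm wide, 125 mm high, origin under its centre. Not to be moved.
- tub: Clear plastic tub, 84 mm wide, 95 mm high, origin under its centre. Not to be moved.
- tape: Roll of paper tape lying flat, 90 mm wide, 30 mm high, origin under its centre. Not to be moved.
- carton: Upright cardboard box, 55 x 70 x 110 mm, origin under its centre. Not to be moved.
- bench_block: Square steel bench block, 75 x 75 x 25 mm, origin under its centre. Not to be moved.
Things that resemble listed ones, but are neither listed nor needed, are in the scene too. There is more than one size of the case; the job needs the larger.

How it is judged:
By the outcome, as a careful person would: the job done as asked, in the order asked, and still so for the second after the job is handed in, with the robot touching nothing.
It also fails if it takes over 72 s, if anything falls off the work surface, if the arm or the gripper's body presses on something with over 40 N, if the wrist force passes 120 N, or if a joint passes its speed limit or range.

## Working session

There is one attempt and no reset: what is moved stays moved. The work goes in short steps, Python scripts to look and compute and a tool call to move; the robot and the scene stay as the last step left them, time stands still between calls to the robot, and variables do not carry over. Pictures are saved under pics/ and viewed, at most 10 in all, crops included, and the job is handed in when it is done.

Besides the shell and the picture viewer there is one more tool, called as name([rows], argument=value, ...), one row to a line, values as JSON. step_arm: Moves the arm, as the interface text tells. Its arguments: {"type":"object","properties":{"deltas":{"type":"array"},"squeeze":{"type":"number"}},"required":["deltas"]}

```bash
mkdir -p pics; ls
cat > h.py <<'E'
import numpy as np, cv2
from plant import manip, snapshot
def cam(n):
    s=snapshot(n); s['R']=cv2.Rodrigues(np.array(s['rvec'],float))[0]; s['t']=np.array(s['tvec'],float).ravel(); s['K']=np.array(s['mtx'],float); return s
def ray(s,uv):
    K=s['K']; d=np.array([(uv[0]-K[0,2])/K[0,0],(uv[1]-K[1,2])/K[1,1]])
    u=d.copy()
    for _ in range(20): u=d/(1+s['k1']*(u@u))
    return -s['R'].T@s['t'], s['R'].T@np.array([u[0],u[1],1.])
def onz(s,uv,z):
    o,d=ray(s,uv); return o+d*(z-o[2])/d[2]
def dep(s,uv):
    o,d=ray(s,uv); return o+d*float(s['range_z'][int(round(uv[1])),int(round(uv[0]))])
def proj(s,P):
    p=s['R']@np.array(P,float)+s['t']; u=p[:2]/p[2]; u=u*(1+s['k1']*(u@u)); return s['K'][:2,:2]@u+s['K'][:2,2]
def two(s1,a,s2,b):
    o1,d1=ray(s1,a);o2,d2=ray(s2,b)
    x=np.linalg.lstsq(np.c_[d1,-d2],o2-o1,rcond=None)[0]; p,q=o1+d1*x[0],o2+d2*x[1]; return (p+q)/2,np.linalg.norm(p-q)
def save(s,n,crop=None,k=1):
    im=cv2.cvtColor(s['color'],cv2.COLOR_RGB2BGR)
    if crop: im=im[crop[1]:crop[3],crop[0]:crop[2]]
    cv2.imwrite('pics/'+n+'.png',cv2.resize(im,None,fx=k,fy=k,interpolation=cv2.INTER_CUBIC))
E
python3 - <<'E'
from h import *
for n in('scene','top'): s=cam(n); save(s,n+'0'); print(n,s['t'],s['K'][0],s['k1'],-s['R'].T@s['t'])
print(manip.pinch_z, manip.sense())
E
```

```text
pics
scene [-195.62122104 -253.33082967 1497.9835377 ] [421.19489398   0.         314.06981763] -0.08940888809106182 [1278.08176241 -308.82293651  785.83347668]
top [-68.18446322 578.65203134 927.98784248] [379.75565753   0.         314.67336674] 0.008269216933778138 [ 378.52152258  -13.6810845  1028.19405515]
18.8 {'clock': 0.1, 'joints': array([ 1.14099455e+00,  3.20251995e-01,  1.56556168e+00, -4.15021954e-05,
        1.25738734e+00, -1.99929372e-02]), 'joint_velocities': array([ 0.00051452, -0.00172622, -0.00231647,  0.0001708 , -0.00195726,
        0.001185  ]), 'joint_torque': array([-1.13599290e-03, -4.13335347e+01, -2.32508665e+01,  7.27897254e-02,
        4.21985413e-02, -4.06638162e-05]), 'tool_pos': array([228.91934618, 526.97492638, 213.18874601]), 'tcp_rot': array([[-9.17202118e-01,  3.98421726e-01, -6.34296889e-04],
       [ 3.98422231e-01,  9.17200927e-01, -1.47852405e-03],
       [-7.29841079e-06, -1.60882337e-03, -9.99998706e-01]]), 'wrist_force': array([-0.54824358, -0.34883855,  0.11250033]), 'wrist_torque': array([ 0.03524062,  0.00027096, -0.04709222]), 'finger_force': 0.0, 'width': 1.000877293525546}
```

View pics/scene0.png

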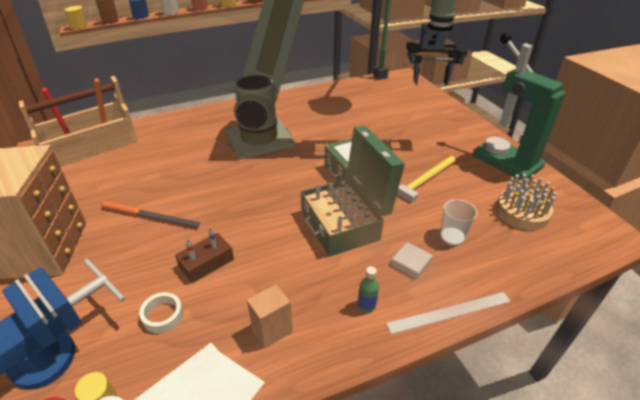

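View pics/top0.png

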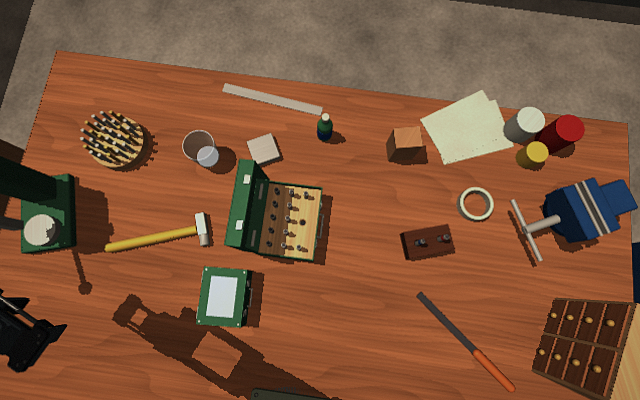

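The scene view shows the stand with two punches at scene (205,255) and top (428,241). The large open case is at scene (345,205) and top (280,215), and a smaller shut case, a decoy, is at top (225,297). The punch I want could be confused with the two stand punches at top (421,243) and (444,240), the kept punches in the case around top (290,215), and the round bit holder at top (115,138). One close crop will settle which stand punch has the red band.

Run:
```python
from h import *
a=cam('scene');b=cam('top')
def c(s,x0,y0,x1,y1,W,H): return cv2.resize(cv2.cvtColor(s['color'],6-1 if 0 else cv2.COLOR_RGB2BGR)[y0:y1,x0:x1],(W,H),interpolation=cv2.INTER_CUBIC)
top=np.hstack([c(a,170,220,240,280,350,300),c(b,395,215,465,275,350,300)])
bot=np.hstack([c(a,295,120,410,255,350,300) if 0 else c(a,290,140,407,240,350,300),c(b,220,150,337,250,350,300)])
cv2.imwrite('pics/close.png',np.vstack([top,bot]))
```

```text
(no output)
```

View pics/close.png

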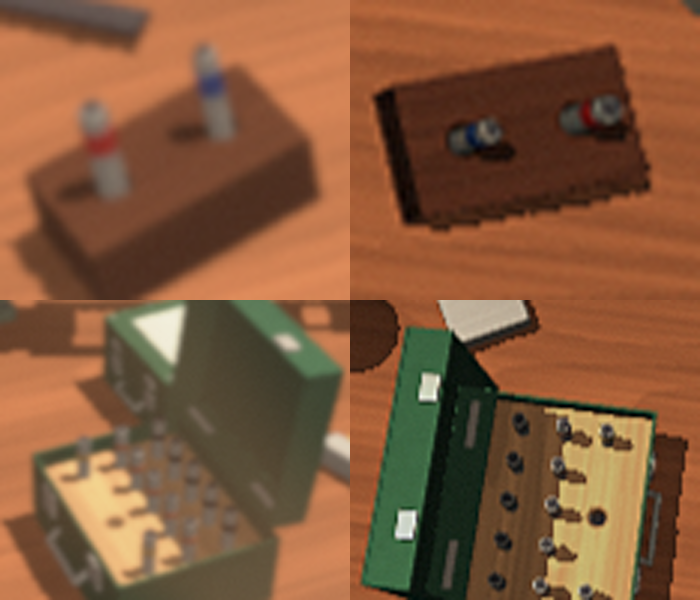

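Punch choice: in the crop the red band is the right-hand punch in the top view, at about (447,237) top and (189,241) scene. The blue one is at about (423,241) top. The empty hole is at top (302.6,222.3) and scene (328.5,214).

Run:
```python
from h import *
a=cam('scene');b=cam('top')
def red(s,box,lo):
    x0,y0,x1,y1=box; im=s['color'][y0:y1,x0:x1].astype(int); r,g,bl=im[...,0],im[...,1],im[...,2]
    m=(r>1.9*g)&(r>1.9*bl)&(abs(g-bl)<25)&(r>lo); n,l,st,c=cv2.connectedComponentsWithStats(m.astype(np.uint8)); i=1+np.argmax(st[1:,4]); return c[i]+[x0,y0],st[i,4]
ra,na=red(a,(180,238,204,262),90);rb,nb=red(b,(432,230,455,250),90); print(ra,na,rb,nb)
print('band',two(a,ra,b,rb))
print('punch top',two(a,(189,240.7),b,(447.3,236.6)), onz(b,(447.3,236.6),97))
print('hole',two(a,(328.5,214),b,(302.6,222.3)),onz(b,(302.6,222.3),55),onz(a,(328.5,214),55),dep(b,(302.6,222.3)))
P=onz(b,(306,195),97);Q=onz(b,(299.3,247.3),97); print('kept',P,Q,(P+Q)/2,np.linalg.norm(P-Q),np.degrees(np.arctan2(*(P-Q)[[1,0]])))
# stand top outline fit
hsv=cv2.cvtColor(b['color'],cv2.COLOR_RGB2HSV)
w=cam('wrist'); print('wristcam',-w['R'].T@w['t'],w['R'],w['K'])
```

```text
[190.125      248.33333333] 24 [442.25 237.25] 4
band (array([ 531.9683186 , -321.21532019,   71.14048882]), np.float64(3.4517733895951253))
punch top (array([ 531.7297943 , -321.85790997,   97.08810854]), np.float64(2.870370136001622)) [ 531.46932494 -323.35583924   97.        ]
hole (array([524.21396879,  36.86719578,  51.32639123]), np.float64(1.3683001344786458)) [523.42761925  36.03504632  55.        ] [528.14434749  35.80748911  55.        ] [528.78229722  37.8721938   19.03780871]
kept [586.99604437  35.48439736  97.        ] [455.01060834  32.92019799  97.        ] [521.00332635  34.20229767  97.        ] 132.0103421734291 1.1129964506918102
wristcam [158.98211851 557.13800094 383.00808544] [[ 0.399181    0.91687134 -0.00121242]
 [ 0.88229233 -0.38376582  0.27255097]
 [ 0.24942889 -0.10986687 -0.96214058]] [[290.62601058   0.         315.96957202]
 [  0.         290.62601058 199.27206193]
 [  0.           0.           1.        ]]
```

step_arm([
  [-1, [0, 0, -0.4], 1],
  [-1, [0, 0, -0.4], 1],
  [-1, [0, 0, -0.4], 1],
  [-1, [0, 0, -0.4], 1],
  [-1, [0, 0, 0], 1],
])

```text
clock: 0.85
tool_pos: [229.6, 528.7, 297.2]
tcp_rot: [[-0.592, 0.806, 0.003], [0.806, 0.592, 0.006], [0.003, 0.005, -1.0]]
wrist_force: [-0.7, 0.8, -0.2]
width: 1.002
finger_force: 0.0
```

step_arm([
  [-1, [0, 0, 0], 1],
  [-1, [0, 0, 0], 1],
  [-1, [0, 0, 0], 1],
  [-1, [0, 0, 0], 1],
  [-1, [0, 0, 0], 1],
])

```text
clock: 1.35
tool_pos: [229.1, 527.3, 293.9]
tcp_rot: [[-0.109, 0.994, -0.0], [0.994, 0.109, -0.0], [-0.0, -0.0, -1.0]]
wrist_force: [0.4, -0.3, 0.5]
width: 1.002
finger_force: 0.0
```

step_arm([
  [-1, [0, 0, 0], 1],
  [-1, [-0.9, 0.32, 0], 0],
  [-1, [-0.9, 0.32, 0], 0],
  [-1, [-0.9, 0.32, 0], 0],
  [-1, [-0.9, 0.32, 0], 0],
])

```text
clock: 1.85
tool_pos: [294.9, 346.3, 293.9]
tcp_rot: [[-0.01, 1.0, 0.0], [1.0, 0.01, 0.0], [0.0, 0.0, -1.0]]
wrist_force: [0.5, -0.5, 0.9]
width: 1.001
finger_force: 0.0
```

step_arm([
  [-1, [-0.9, 0.31, 0], 0],
  [-1, [-0.9, 0.31, 0], 0],
  [-1, [-0.9, 0.31, 0], 0],
  [-1, [-0.9, 0.31, 0], 0],
  [-1, [-0.9, 0.31, 0], 0],
])

```text
clock: 2.35
tool_pos: [374.4, 121.9, 294.2]
tcp_rot: [[-0.009, 1.0, 0.001], [1.0, 0.009, 0.0], [0.0, 0.001, -1.0]]
wrist_force: [-0.0, 0.0, -0.4]
width: 0.996
finger_force: 0.0
```

step_arm([
  [-1, [-0.9, 0.31, 0], 0],
  [-1, [-0.9, 0.31, 0], 0],
  [-1, [-0.9, 0.31, 0], 0],
  [-1, [-0.9, 0.31, 0], 0],
  [-1, [-0.9, 0.31, 0], 0],
])

```text
clock: 2.85
tool_pos: [454.0, -102.6, 294.2]
tcp_rot: [[-0.009, 1.0, 0.001], [1.0, 0.009, 0.0], [0.0, 0.001, -1.0]]
wrist_force: [0.4, 0.4, 0.4]
width: 1.0
finger_force: 0.0
```

step_arm([
  [-1, [-0.9, 0.31, 0.4], 0],
  [-1, [-0.9, 0.31, 0.4], 0],
  [-1, [-0.9, 0.31, 0.4], 0],
  [-1, [-0.9, 0.31, 0.4], 0],
  [-1, [0, 0, 0.2], 0],
])

```text
clock: 3.35
tool_pos: [516.1, -278.9, 203.6]
tcp_rot: [[-0.005, 1.0, -0.002], [1.0, 0.005, -0.001], [-0.001, -0.002, -1.0]]
wrist_force: [-1.2, 1.0, -0.1]
width: 1.002
finger_force: 0.0
```

Run:
```python
from h import *
w=cam('wrist'); save(w,'w1'); s=manip.sense(); print(s['tool_pos'],s['clock'],proj(w,(532,-322,97)))
```

```text
[ 514.44239098 -275.83647257  202.4989848 ] 3.4 [331.06368204 237.58419247]
```

View pics/w1.png

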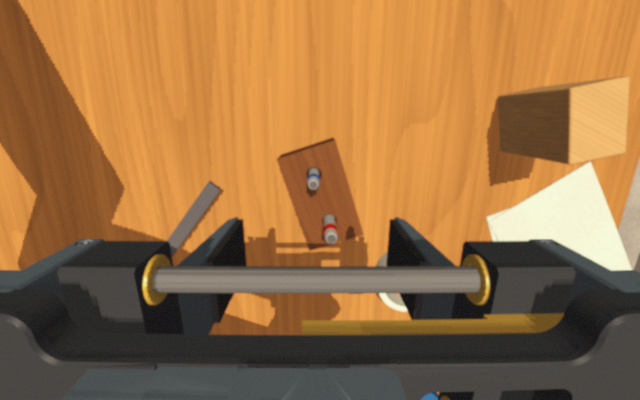

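The wrist view shows the stand at (320,195), with the red-banded punch top at (331,238), matching the prediction of (331,237.6), and the blue one at (314,175). The red estimate of (532,-322) holds.

step_arm([
  [-1, [-0.46, 0.18, 0], 0],
  [-1, [-0.46, 0.18, 0], 0],
  [-1, [0, 0, 0], 0],
  [-1, [0, 0, 0], 0],
])

```text
clock: 3.8
tool_pos: [533.6, -319.1, 206.8]
tcp_rot: [[-0.009, 1.0, -0.0], [1.0, 0.009, 0.001], [0.001, -0.0, -1.0]]
wrist_force: [-0.4, -0.5, -0.2]
width: 0.999
finger_force: 0.0
```

Run:
```python
from h import *
w=cam('wrist'); save(w,'w2',(220,150,440,300),3); s=manip.sense(); print(s['tool_pos'],s['clock'],proj(w,(532,-322,97)),proj(w,s['tool_pos']))
```

```text
[ 533.51617238 -318.76565803  206.8644408 ] 3.85 [313.89952258 199.17047457] [314.99437162 241.58074675]
```

View pics/w2.png

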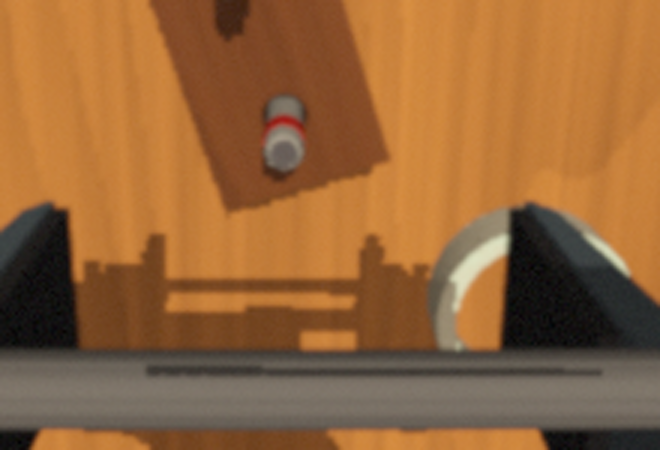

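The crop shows the punch top at wrist pixel (315.3,201.7), which puts the punch at about (533.3,-324.4).

step_arm([
  [-1, [-0.11, 0, 0.6], 0],
  [-1, [0, 0, 0.6], 0],
  [-1, [0, 0, 0.6], 0],
  [-1, [0, 0, 0.6], 0],
  [-1, [0, 0, 0.4], 0],
])

```text
clock: 4.35
tool_pos: [532.7, -323.5, 65.0]
tcp_rot: [[-0.01, 1.0, -0.002], [1.0, 0.01, 0.002], [0.002, -0.002, -1.0]]
wrist_force: [-0.1, -0.0, -0.0]
width: 1.001
finger_force: 0.0
```

step_arm([
  [0.7, [0, 0, 0], 0],
  [0.7, [0, 0, 0], 0],
  [0.7, [0, 0, 0], 0],
  [0.7, [0, 0, 0], 0],
], squeeze=15)

```text
clock: 4.75
tool_pos: [534.7, -326.0, 68.2]
tcp_rot: [[-0.009, 1.0, 0.003], [1.0, 0.009, -0.001], [-0.002, 0.003, -1.0]]
wrist_force: [-0.1, 0.2, 0.3]
width: 0.682
finger_force: 0.0
```

step_arm([
  [1, [0, 0, 0], 0],
  [1, [0, 0, 0], 0],
  [1, [0, 0, 0], 0],
  [1, [0, 0, 0], 0],
  [1, [0, 0, 0], 0],
], squeeze=15)

```text
clock: 5.25
tool_pos: [533.9, -325.7, 66.4]
tcp_rot: [[-0.009, 1.0, -0.0], [1.0, 0.009, 0.0], [0.0, -0.0, -1.0]]
wrist_force: [0.4, 0.8, 0.3]
width: 0.246
finger_force: 0.0
```

step_arm([
  [1, [0, 0, 0], 0],
  [1, [0, 0, 0], 0],
  [1, [0, 0, 0], 0],
], squeeze=50)

```text
clock: 5.55
tool_pos: [533.8, -325.7, 66.4]
tcp_rot: [[-0.009, 1.0, -0.0], [1.0, 0.009, 0.0], [0.0, -0.0, -1.0]]
wrist_force: [-0.2, 0.0, 0.5]
width: 0.14
finger_force: 50.0
```

step_arm([
  [1, [0, 0, -0.2], 0],
  [1, [0, 0, -0.5], 0],
  [1, [0, 0, -0.7], 0],
  [1, [0, 0, -0.7], 0],
  [1, [0, 0, -0.6], 0],
])

```text
clock: 6.05
tool_pos: [534.2, -325.8, 204.2]
tcp_rot: [[-0.009, 1.0, 0.002], [1.0, 0.009, -0.001], [-0.001, 0.002, -1.0]]
wrist_force: [-0.3, -0.4, -1.2]
width: 0.143
finger_force: 50.0
```

step_arm([
  [1, [0.5, -0.01, 0], 0],
  [1, [0.8, -0.02, 0], 0],
  [1, [0.8, -0.02, 0], 0],
  [1, [0.8, -0.02, 0], 0],
  [1, [0.8, -0.02, 0], 0],
])

```text
clock: 6.55
tool_pos: [527.6, -139.2, 202.2]
tcp_rot: [[-0.009, 1.0, 0.001], [1.0, 0.009, 0.0], [0.0, 0.001, -1.0]]
wrist_force: [0.1, 0.2, -1.5]
width: 0.141
finger_force: 49.9
```

step_arm([
  [1, [0.8, -0.02, 0], 0],
  [1, [0.8, -0.02, 0], 0],
  [1, [0.6, -0.02, 0], 0],
  [1, [0, 0, 0], 0],
  [1, [0, 0, 0], 0],
])

```text
clock: 7.05
tool_pos: [523.8, -30.5, 202.1]
tcp_rot: [[-0.011, 1.0, 0.001], [1.0, 0.011, -0.001], [-0.001, 0.001, -1.0]]
wrist_force: [-0.5, 0.5, -1.3]
width: 0.141
finger_force: 50.0
```

Run:
```python
from h import *
w=cam('wrist'); save(w,'w3'); s=manip.sense(); T=s['tool_pos'];print(T,s['clock'],s['width'],proj(w,(524,36,55)),proj(w,T-[0,0,51.4]))
```

```text
[523.90449851 -31.1710805  201.92416849] 7.1 0.1434339335359284 [316.20371891 126.29871392] [315.36216882 216.14167872]
```

View pics/w3.png

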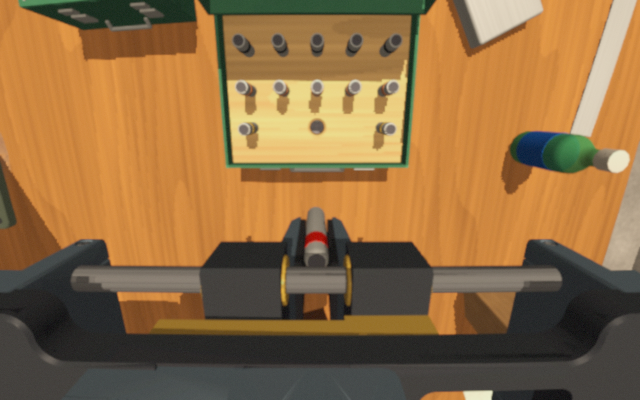

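The wrist view shows the case with the empty hole at (317,127) and the row's kept punches at (247,128) and (387,128). The held punch's foot is at about (316,213).

Run:
```python
from h import *
w=cam('wrist'); g=cv2.cvtColor(w['color'],cv2.COLOR_RGB2GRAY)
m=(g[115:140,304:331]<110).astype(np.uint8); n,l,st,c=cv2.connectedComponentsWithStats(m); i=1+np.argmax(st[1:,4]); h=c[i]+[304,115]; print(h,st[i],onz(w,h,55))
b=cam('top'); g2=cv2.cvtColor(b['color'],cv2.COLOR_RGB2GRAY); m=(g2[214:231,295:311]<90).astype(np.uint8); n,l,st,c=cv2.connectedComponentsWithStats(m); i=1+np.argmax(st[1:,4]); h2=c[i]+[295,214]; print(h2,st[i],two(w,h,b,h2))
sub=w['color'][205:270,300:332].astype(int)
r,gg,bl=sub[...,0],sub[...,1],sub[...,2]; m=(abs(r-bl)<35)&(r>50)
for y in range(0,60,4): x=np.where(m[y])[0]; print(y+205,(x.min()+300,x.max()+300) if len(x) else None,end=' ')
print(); T=manip.sense()['tool_pos']
for dz in(51,30,10): print(dz,proj(w,T-[0,0,dz]))
```

```text
[316.6460177 125.4159292] [  6   5  14  12 113] [524.57375311  36.23198459  55.        ]
[298.47787611 221.25663717] [  0   0  11  17 113] (array([522.09759068,  41.05945358,  88.01032316]), np.float64(9.139275127508089))
205 None 209 (np.int64(311), np.int64(319)) 213 (np.int64(309), np.int64(322)) 217 (np.int64(308), np.int64(323)) 221 (np.int64(300), np.int64(328)) 225 (np.int64(305), np.int64(328)) 229 (np.int64(305), np.int64(328)) 233 (np.int64(306), np.int64(326)) 237 None 241 None 245 (np.int64(309), np.int64(328)) 249 (np.int64(304), np.int64(327)) 253 (np.int64(304), np.int64(328)) 257 (np.int64(304), np.int64(328)) 261 (np.int64(304), np.int64(328)) 
51 [315.27340789 216.15439325]
30 [315.21062348 225.60016574]
10 [315.13874598 236.42059669]
```

step_arm([
  [1, [0.44, 0.01, 0], 0],
  [1, [0.44, 0.01, 0.3], 0],
  [1, [0.44, 0.01, 0.3], 0],
  [1, [0, 0, 0.3], 0],
  [1, [0, 0, 0.3], 0],
])

```text
clock: 7.7
tool_pos: [524.9, 34.7, 140.9]
tcp_rot: [[-0.009, 1.0, 0.0], [1.0, 0.009, -0.0], [-0.0, 0.0, -1.0]]
wrist_force: [0.9, -0.1, -1.3]
width: 0.14
finger_force: 50.0
```

step_arm([
  [1, [0, 0, 0.2], 0],
  [1, [0, 0, 0.1], 0],
  [1, [0, 0, 0], 0],
  [1, [0, 0, 0], 0],
])

```text
clock: 8.1
tool_pos: [525.1, 34.9, 127.0]
tcp_rot: [[-0.008, 1.0, 0.001], [1.0, 0.008, 0.0], [0.0, 0.001, -1.0]]
wrist_force: [-0.6, -0.0, -1.0]
width: 0.142
finger_force: 50.0
```

Run:
```python
from h import *
w=cam('wrist'); b=cam('scene'); s=manip.sense(); T=s['tool_pos'];print(T,s['clock'],s['wrist_force'])
A=cv2.resize(w['color'][120:270,240:390],(400,400),interpolation=2);B=cv2.resize(b['color'][160:240,290:370],(400,400),interpolation=2)
cv2.imwrite('pics/w4.png',cv2.cvtColor(np.hstack([A,B]),cv2.COLOR_RGB2BGR))
print(proj(w,(524.6,36,55)),proj(b,(524.6,36,55)))
```

```text
[525.18482313  35.09835811 127.18438492] 8.2 [ 0.20651323  0.15584642 -0.79044698]
[314.74260346 206.49384858] [328.02162899 213.15379808]
```

View pics/w4.png

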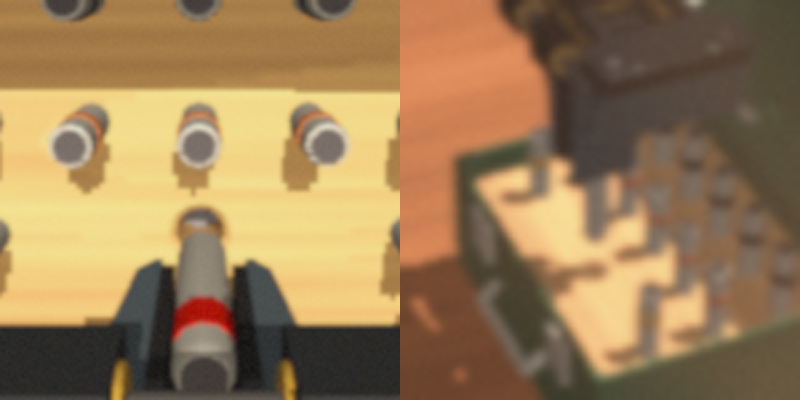

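The left crop shows the punch foot directly over the hole at crop (200,230). The right crop from the scene camera shows it above the front row of the block.

step_arm([
  [1, [0, 0, 0.12], 0],
  [1, [0, 0, 0.12], 0],
  [1, [0, 0, 0.12], 0],
  [1, [0, 0, 0.12], 0],
  [1, [0, 0, 0], 0],
])

```text
clock: 8.7
tool_pos: [524.2, 35.0, 101.4]
tcp_rot: [[-0.009, 1.0, -0.002], [1.0, 0.009, -0.001], [-0.001, -0.002, -1.0]]
wrist_force: [0.2, -1.2, -0.9]
width: 0.139
finger_force: 50.0
```

step_arm([
  [1, [0, 0, 0.06], 0],
  [1, [0, 0, 0.06], 0],
  [1, [0, 0, 0.06], 0],
  [1, [0, 0, 0], 0],
], squeeze=60)

```text
clock: 9.1
tool_pos: [524.6, 35.0, 93.2]
tcp_rot: [[-0.009, 1.0, -0.0], [1.0, 0.009, -0.0], [-0.0, -0.0, -1.0]]
wrist_force: [0.4, -2.4, -1.3]
width: 0.138
finger_force: 60.0
```

step_arm([
  [1, [-0.01, 0, 0.04], 0],
  [1, [-0.01, 0, 0.04], 0],
  [1, [0, 0, 0.04], 0],
  [1, [0, 0, 0], 0],
])

```text
clock: 9.5
tool_pos: [524.7, 33.6, 87.2]
tcp_rot: [[-0.01, 1.0, 0.0], [1.0, 0.01, -0.001], [-0.001, 0.0, -1.0]]
wrist_force: [0.1, -4.4, -1.4]
width: 0.14
finger_force: 60.0
```

step_arm([
  [1, [0, 0, 0.04], 0],
  [1, [0, 0, 0.04], 0],
  [1, [0, 0, 0.04], 0],
])

```text
clock: 9.8
tool_pos: [524.6, 33.5, 81.6]
tcp_rot: [[-0.01, 1.0, -0.0], [1.0, 0.01, -0.001], [-0.001, -0.0, -1.0]]
wrist_force: [-0.3, -6.4, 4.1]
width: 0.134
finger_force: 60.0
```

step_arm([
  [1, [-0.01, 0, 0.03], 0],
  [1, [-0.01, 0, 0.03], 0],
  [1, [0, 0, 0.03], 0],
])

```text
clock: 10.1
tool_pos: [524.6, 33.1, 77.1]
tcp_rot: [[-0.009, 1.0, 0.0], [1.0, 0.009, -0.0], [-0.0, 0.0, -1.0]]
wrist_force: [-1.1, -4.7, 3.3]
width: 0.136
finger_force: 60.0
```

step_arm([
  [1, [0, 0, 0.03], 0],
  [1, [0, 0, 0.03], 0],
])

```text
clock: 10.3
tool_pos: [524.8, 33.2, 74.1]
tcp_rot: [[-0.009, 1.0, 0.0], [1.0, 0.009, -0.0], [-0.0, 0.0, -1.0]]
wrist_force: [-2.1, -4.7, 15.3]
width: 0.14
finger_force: 60.0
```

step_arm([
  [1, [0, 0, 0], 0],
])

```text
clock: 10.4
tool_pos: [524.8, 33.2, 74.2]
tcp_rot: [[-0.009, 1.0, 0.0], [1.0, 0.009, -0.0], [-0.0, 0.0, -1.0]]
wrist_force: [-1.3, -4.4, 6.9]
width: 0.142
finger_force: 60.0
```

step_arm([
  [1, [0, 0, 0.01], 0],
])

```text
clock: 10.5
tool_pos: [524.9, 33.2, 74.2]
tcp_rot: [[-0.009, 1.0, 0.001], [1.0, 0.009, -0.0], [-0.0, 0.001, -1.0]]
wrist_force: [-2.3, -5.0, 11.0]
width: 0.138
finger_force: 60.0
```

step_arm([
  [1, [0, 0, 0.01], 0],
])

```text
clock: 10.6
tool_pos: [525.0, 33.2, 74.1]
tcp_rot: [[-0.009, 1.0, 0.001], [1.0, 0.009, -0.0], [-0.0, 0.001, -1.0]]
wrist_force: [-2.5, -4.8, 15.2]
width: 0.138
finger_force: 60.0
```

step_arm([
  [1, [0, 0, 0.01], 0],
])

```text
clock: 10.7
tool_pos: [525.0, 33.2, 74.1]
tcp_rot: [[-0.009, 1.0, 0.001], [1.0, 0.009, -0.0], [-0.0, 0.001, -1.0]]
wrist_force: [-4.3, -4.7, 19.4]
width: 0.138
finger_force: 60.0
```

step_arm([
  [1, [-0.01, -0.01, 0], 0],
])

```text
clock: 10.8
tool_pos: [524.8, 32.9, 74.1]
tcp_rot: [[-0.009, 1.0, 0.002], [1.0, 0.009, 0.0], [0.0, 0.002, -1.0]]
wrist_force: [-1.9, -3.5, 13.6]
width: 0.139
finger_force: 60.0
```

Run:
```python
from h import *
w=cam('wrist'); s=manip.sense(); T=s['tool_pos'];print(T,s['clock'],s['wrist_force'],s['wrist_torque'])
c=w['color'].astype(int);r,g,b=c[...,0],c[...,1],c[...,2]
def band(c):
    r,g,b=c[...,0],c[...,1],c[...,2]; m=(r>2.2*g)&(r>2.2*b)&(r>80); m[:, :295]=0;m[:,337:]=0; m[:225]=0;m[270:]=0; y,x=np.where(m); return y.min(),y.max(),x.mean(),y.mean(),len(y)
print('now',band(c)); c3=cv2.imread('pics/w3.png')[...,::-1].astype(int); print('carry',band(c3))
for h in(60,55): print(proj(w,T+[0,1.3,h-30-0.0]))
save(w,'w5',(220,110,420,290),3)
```

```text
[524.88676471  32.96838468  74.11754261] 10.85 [-3.32884594 -3.80222745 14.45585254] [-0.86978181  0.65559128  0.00537403]
now (np.int64(232), np.int64(246), np.float64(315.4207920792079), np.float64(237.8910891089109), 202)
carry (np.int64(232), np.int64(246), np.float64(315.4009661835749), np.float64(237.7536231884058), 207)
[315.16902178 263.02973999]
[315.18072503 258.6293273 ]
```

View pics/w5.png

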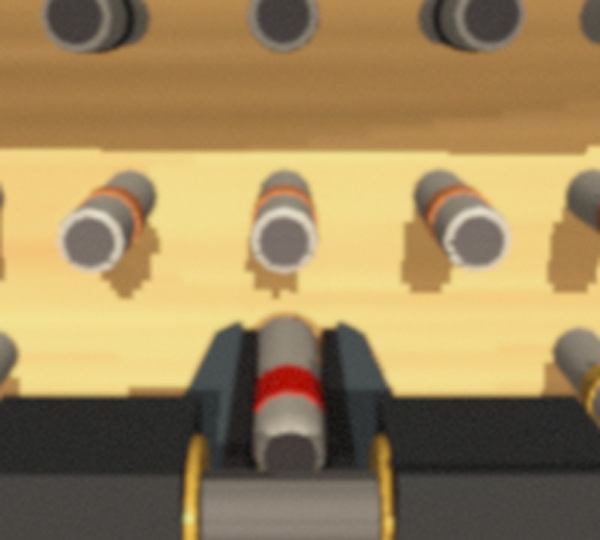

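The crop shows no slip in the grip (the band is at the same pixels as before) and the punch entering the mouth. I'll press once more with the side load relieved, to confirm this is the bottom and not the catch.

step_arm([
  [1, [-0.01, -0.01, 0.01], 0],
])

```text
clock: 10.95
tool_pos: [524.9, 32.8, 74.1]
tcp_rot: [[-0.009, 1.0, 0.003], [1.0, 0.009, 0.001], [0.001, 0.003, -1.0]]
wrist_force: [-4.1, -1.8, 19.0]
width: 0.14
finger_force: 60.0
```

step_arm([
  [1, [0, 0, 0.01], 0],
])

```text
clock: 11.05
tool_pos: [525.0, 32.8, 74.0]
tcp_rot: [[-0.009, 1.0, 0.004], [1.0, 0.009, 0.001], [0.001, 0.004, -1.0]]
wrist_force: [-3.9, -3.0, 22.5]
width: 0.136
finger_force: 60.0
```

step_arm([
  [1, [0, 0, -0.02], 0],
  [1, [0, 0, -0.015], 0],
  [0.2, [0, 0, 0], 0],
  [0.2, [0, 0, 0], 0],
  [0.2, [0, 0, 0], 0],
])

```text
clock: 11.55
tool_pos: [523.3, 32.9, 72.6]
tcp_rot: [[-0.009, 1.0, -0.001], [1.0, 0.009, 0.001], [0.001, -0.001, -1.0]]
wrist_force: [-0.0, 0.2, -0.1]
width: 0.372
finger_force: 0.0
```

step_arm([
  [0.2, [0, 0, -0.2], 0],
  [0.2, [0, 0, -0.5], 0],
  [0.2, [0, 0, -0.6], 0],
  [0.2, [-0.5, 0, -0.6], 0],
  [0.2, [-0.5, 0, 0], 0],
])

```text
clock: 12.05
tool_pos: [527.0, -17.8, 173.0]
tcp_rot: [[-0.011, 1.0, 0.009], [1.0, 0.011, 0.0], [-0.0, 0.009, -1.0]]
wrist_force: [0.9, -0.5, -0.3]
width: 0.4
finger_force: 0.0
```

Run:
```python
from h import *
w=cam('wrist'); s=manip.sense(); T=s['tool_pos'];print(T,s['clock'],s['wrist_force'],s['width'])
p=proj(w,(525,34.5,104.7)); q=proj(w,(525,34.5,97));print(p,q, proj(w,(525,34.5,84)),proj(w,(525,34.5,110)))
c=w['color'].astype(int);r,g,b=c[...,0],c[...,1],c[...,2]; m=(r>2.2*g)&(r>2.2*b)&(r>80)&((b-g)>-12); m[:, :295]=0;m[:,337:]=0; m[:int(p[1])-40]=0;m[int(p[1])+40:]=0; y,x=np.where(m); print(y.min(),y.max(),x.mean(),y.mean(),len(y))
t=cam('scene'); 
A=cv2.resize(w['color'][60:260,220:420],(400,400),interpolation=2);B=cv2.resize(t['color'][110:250,290:430],(400,400),interpolation=2)
cv2.imwrite('pics/w6.png',cv2.cvtColor(np.hstack([A,B]),cv2.COLOR_RGB2BGR))
```

```text
[525.75099118 -21.3563348  171.13414376] 12.1 [-0.25278224 -4.04562421 -0.43336124] 0.4005126314177322
[312.78904924 147.45640405] [312.80541229 146.52020458] [312.83088309 145.06319415] [312.77717465 148.13588877]Traceback (most recent call last):
  File "<stdin>", line 4, in <module>
    return umr_minimum(a, axis, None, out, keepdims, initial, where)
ValueError: zero-size array to reduction operation minimum which has no identity
```

Run:
```python
from h import *
t=cam('scene');w=cam('wrist'); print(manip.sense()['wrist_force'])
for z in(104.7,85.7,79,55): print(z,proj(t,(525,34.5,z)))
p=proj(t,(525,34.5,85.7)); x0,y0=int(p[0])-8,int(p[1])-14
c=t['color'].astype(int)[y0:y0+30,x0:x0+17]; sc=c[...,0]/(c[...,1]+c[...,2]+1); 
for i,row in enumerate(c): print(y0+i,x0,' '.join('%3d/%3d/%3d'%tuple(v) for v in row[4:14]))
A=cv2.resize(w['color'][60:260,220:420],(400,400),interpolation=2);B=cv2.resize(t['color'][110:250,290:430],(400,400),interpolation=2)
cv2.imwrite('pics/w6.png',cv2.cvtColor(np.hstack([A,B]),cv2.COLOR_RGB2BGR))
```

```text
[-0.91565341  0.43836441  0.55879365]
104.7 [327.86974439 198.74639744]
85.7 [327.74910453 204.44905773]
79 [327.70711271 206.42908463]
55 [327.55899992 213.39286557]
190 319 143/116/ 81 166/131/ 90 183/142/ 97 195/151/104 194/148/104 169/130/ 95 141/110/ 87 127/100/ 82 128/100/ 82 129/100/ 81
191 319 214/163/111 228/177/121 234/183/124 235/185/127 226/174/121 192/148/110 147/121/ 98 128/110/ 95 128/109/ 94 131/108/ 89
192 319 240/191/130 243/197/134 245/199/136 243/196/134 232/181/126 196/152/113 147/123/101 129/114/100 137/118/101 151/123/ 99
193 319 243/197/133 244/196/135 243/196/134 238/188/128 222/169/118 181/142/106 142/120/100 131/116/101 151/128/107 179/142/111
194 319 235/184/125 231/178/122 227/173/118 216/160/110 182/138/ 97 151/120/ 93 133/114/ 97 135/118/102 160/133/108 191/150/115
195 319 204/153/104 188/140/ 96 180/133/ 91 169/125/ 87 152/115/ 83 142/113/ 88 142/117/ 96 156/129/105 183/145/112 204/156/115
196 319 190/144/ 98 166/125/ 86 158/117/ 80 166/123/ 85 174/130/ 91 178/136/ 98 185/142/104 203/156/115 223/172/122 228/176/123
197 319 224/175/119 205/155/106 194/1
[... 2206 characters left out ...]
 140/120/103 151/126/104 179/144/109 219/172/120 238/194/132
215 319 158/117/ 81 170/127/ 88 179/137/ 98 178/141/105 175/142/109 177/145/112 188/152/116 212/168/121 232/190/132 243/205/140
216 319 199/147/100 218/163/111 227/177/121 229/183/127 226/183/130 226/183/131 230/187/133 237/197/136 242/206/140 245/212/144
217 319 234/181/124 239/190/129 243/200/136 243/203/139 243/205/141 242/206/141 244/208/143 245/209/142 246/212/144 246/214/145
218 319 243/194/132 244/198/135 246/203/138 246/206/141 246/210/143 246/213/145 246/212/144 246/212/144 246/212/144 246/214/144
219 319 244/196/133 245/198/134 245/201/137 246/204/138 246/209/141 246/211/143 246/213/145 246/213/145 246/212/144 246/212/144
```

View pics/w6.png

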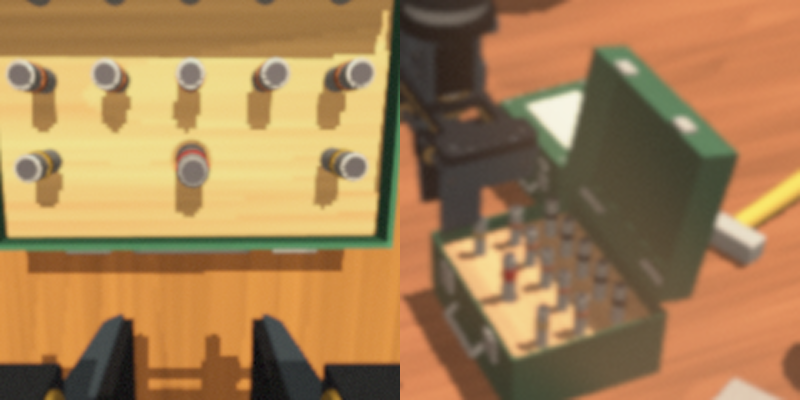

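The punch stands in its hole: the right crop shows it at (510,275), and numerically its top is at scene row 198 against 198.7 predicted, about 50 mm above the block. That is just inside the range for home. To be sure, I'll press its top gently with shut fingertips.

step_arm([
  [1, [0.4, 0, 0], 0],
  [1, [0.4, 0, 0], 0],
  [1, [0.31, 0, 0], 0],
  [1, [0, 0, 0.3], 0],
  [1, [0, 0, 0.3], 0],
], squeeze=20)

```text
clock: 12.7
tool_pos: [523.6, 39.3, 137.9]
tcp_rot: [[-0.011, 1.0, 0.0], [1.0, 0.011, 0.0], [0.0, 0.0, -1.0]]
wrist_force: [-0.2, 0.1, -0.8]
width: 0.008
finger_force: 0.0
```

step_arm([
  [1, [0, 0, 0.3], 0],
  [1, [0, 0, 0.25], 0],
  [1, [0, 0, 0], 0],
  [1, [0, 0, 0], 0],
])

```text
clock: 13.1
tool_pos: [523.7, 38.1, 110.7]
tcp_rot: [[-0.009, 1.0, -0.0], [1.0, 0.009, 0.0], [0.0, -0.0, -1.0]]
wrist_force: [0.4, -0.2, -0.1]
width: 0.003
finger_force: 0.0
```

step_arm([
  [1, [-0.04, 0.02, 0.03], 0],
  [1, [-0.02, 0, 0.03], 0],
  [1, [0, 0, 0.02], 0],
  [1, [0, 0, 0.02], 0],
])

```text
clock: 13.5
tool_pos: [524.7, 34.6, 105.9]
tcp_rot: [[-0.009, 1.0, 0.0], [1.0, 0.009, 0.0], [0.0, 0.0, -1.0]]
wrist_force: [0.7, 0.1, -0.0]
width: 0.005
finger_force: 0.0
```

step_arm([
  [1, [0, 0, 0.02], 0],
  [1, [0, 0, 0.02], 0],
])

```text
clock: 13.7
tool_pos: [525.4, 34.8, 105.0]
tcp_rot: [[-0.009, 1.0, 0.002], [1.0, 0.009, 0.0], [0.0, 0.002, -1.0]]
wrist_force: [-2.2, -0.3, 12.3]
width: 0.007
finger_force: 6.0
```

step_arm([
  [1, [0, 0, 0.01], 0],
  [1, [0, 0, 0.01], 0],
])

```text
clock: 13.9
tool_pos: [525.8, 34.9, 104.9]
tcp_rot: [[-0.009, 1.0, 0.004], [1.0, 0.009, 0.0], [0.0, 0.004, -1.0]]
wrist_force: [-3.2, 0.2, 15.3]
width: 0.004
finger_force: 7.3
```

step_arm([
  [1, [0, -0.01, 0.01], 0],
  [1, [0, 0, 0.01], 0],
])

```text
clock: 14.1
tool_pos: [526.0, 35.0, 104.8]
tcp_rot: [[-0.009, 1.0, 0.005], [1.0, 0.009, 0.001], [0.001, 0.005, -1.0]]
wrist_force: [-3.2, 1.1, 19.4]
width: 0.006
finger_force: 9.5
```

step_arm([
  [1, [0, 0, 0.005], 0],
])

```text
clock: 14.2
tool_pos: [526.1, 35.0, 104.9]
tcp_rot: [[-0.009, 1.0, 0.006], [1.0, 0.009, 0.001], [0.001, 0.006, -1.0]]
wrist_force: [-3.5, 0.1, 18.4]
width: 0.004
finger_force: 9.6
```

It is solid at 19 N with the top at 105 mm and not moving, so the punch is home. Now lift off and locate the lid's outer edge.

step_arm([
  [1, [0, 0, -0.2], 0],
  [1, [0, 0, -0.6], 0],
  [1, [0, 0, -0.9], 0],
  [1, [0, 0, -0.9], 0],
  [1, [0, 0, -0.9], 0],
])

```text
clock: 14.7
tool_pos: [523.7, 34.7, 278.2]
tcp_rot: [[-0.009, 1.0, -0.0], [1.0, 0.009, 0.0], [0.0, -0.0, -1.0]]
wrist_force: [0.4, -0.8, 0.6]
width: 0.006
finger_force: 0.0
```

Run:
```python
from h import *
im=cv2.imread('pics/top0.png')[...,::-1]; b=cam('top')
for p in((238.4,159),(224.3,244.3),(255,163),(241,247)): print(p,onz(b,p,234).round(),dep(b,p).round(), im[int(p[1]),int(p[0])])
# depth-based points of lid: higher than 120mm, in lid zone
v,u=np.mgrid[140:260:2,205:300:2]; P=np.array([dep(b,(x,y)) for x,y in zip(u.ravel(),v.ravel()) if b['range_z'][y,x]>0])
Q=P[(P[:,2]>215)&(P[:,2]<250)&(P[:,1]>90)]; print(len(Q),Q.min(0) if len(Q) else 0,Q.max(0) if len(Q) else 0)
for x in range(430,625,30):
    q=Q[abs(Q[:,0]-x)<8]
    if len(q): print(x,q[:,1].min().round(),q[:,1].max().round(),q[:,2].mean().round())
print(manip.sense()['tool_pos'],manip.sense()['clock'])
```

```text
(238.4, 159) [616. 186. 234.] [488.  78. 663.] [148  81  46]
(224.3, 244.3) [428. 182. 234.] [400.  73. 678.] [56 79 51]
(255, 163) [612. 149. 234.] [493.  66. 639.] [1 9 5]
(241, 247) [428. 146. 234.] [404.  70. 612.] [13 22 14]
0 0 0
[527.48926199  34.9231018  286.40349172] 14.75
```

step_arm([
  [1, [0.5, 0, 0], 0],
  [1, [0.8, 0, 0], 0],
  [1, [0.8, 0.01, 0], 0],
  [1, [0.8, 0.01, 0], 0],
  [1, [0.8, 0.01, 0], 0],
])

```text
clock: 15.25
tool_pos: [523.7, 221.2, 276.3]
tcp_rot: [[-0.009, 1.0, -0.0], [1.0, 0.009, -0.0], [-0.0, -0.0, -1.0]]
wrist_force: [0.6, -0.4, 0.6]
width: 0.003
finger_force: 0.0
```

step_arm([
  [1, [0.3, 0, 0], 0],
  [1, [0, 0, 0.5], 0],
  [1, [0, 0, 0.5], 0],
  [1, [0, 0, 0.5], 0],
  [1, [0, 0, 0], 0],
])

```text
clock: 15.75
tool_pos: [521.6, 233.1, 197.9]
tcp_rot: [[-0.009, 1.0, -0.007], [1.0, 0.009, -0.004], [-0.004, -0.007, -1.0]]
wrist_force: [-0.6, -0.5, 0.2]
width: 0.002
finger_force: 0.0
```

Run:
```python
from h import *
b=cam('top'); s=manip.sense(); print(s['tool_pos'],s['clock'],s['wrist_force'])
v,u=np.mgrid[140:260:2,205:300:2]; P=np.array([dep(b,(x,y)) for x,y in zip(u.ravel(),v.ravel()) if b['range_z'][y,x]>0])
Q=P[(P[:,2]>205)&(P[:,2]<255)&(P[:,1]>90)&(P[:,1]<200)]; print(len(Q))
for x in range(430,625,30):
    q=Q[abs(Q[:,0]-x)<12]
    if len(q): i=q[:,1].argmax(); print(x,q[:,1].min().round(),q[i].round(),q[:,2].mean().round())
```

```text
[522.95049014 233.7518389  200.12753114] 15.8 [-0.15144913  0.80871988  0.50678743]
360
430 155.0 [432. 195. 229.] 231.0
460 160.0 [457. 196. 229.] 234.0
490 160.0 [479. 196. 228.] 234.0
520 161.0 [523. 195. 229.] 234.0
550 161.0 [554. 196. 231.] 233.0
580 161.0 [577. 196. 229.] 235.0
610 158.0 [604. 197. 230.] 231.0
```

step_arm([
  [1, [-0.2, 0, 0], 0],
  [1, [-0.1, 0, 0], 0],
  [1, [-0.05, 0, 0], 0],
  [1, [-0.05, 0, 0], 0],
  [1, [-0.05, 0, 0], 0],
])

```text
clock: 16.3
tool_pos: [524.3, 212.5, 202.2]
tcp_rot: [[-0.009, 1.0, 0.001], [1.0, 0.009, 0.002], [0.002, 0.001, -1.0]]
wrist_force: [-1.1, 3.2, 1.9]
width: 0.009
finger_force: 1.6
```

step_arm([
  [1, [-0.05, 0, 0], 0],
  [1, [-0.05, 0, 0], 0],
  [1, [-0.05, 0, 0], 0],
])

```text
clock: 16.6
tool_pos: [524.4, 205.1, 201.8]
tcp_rot: [[-0.009, 1.0, 0.001], [1.0, 0.009, 0.001], [0.001, 0.001, -1.0]]
wrist_force: [0.7, 3.1, 1.2]
width: 0.005
finger_force: 1.5
```

Contact: 3 N and the lid is moving. Continuing at the same pace.

step_arm([
  [1, [-0.06, 0, 0], 0],
  [1, [-0.06, 0, 0], 0],
  [1, [-0.06, 0, 0], 0],
  [1, [-0.06, 0, 0], 0],
  [1, [-0.06, 0, 0], 0],
])

```text
clock: 17.1
tool_pos: [524.1, 189.3, 201.3]
tcp_rot: [[-0.009, 1.0, -0.0], [1.0, 0.009, -0.0], [-0.0, -0.0, -1.0]]
wrist_force: [-0.3, 1.9, 1.5]
width: 0.007
finger_force: 1.1
```

step_arm([
  [1, [-0.06, 0, 0], 0],
  [1, [-0.06, 0, 0], 0],
  [1, [-0.06, 0, 0], 0],
  [1, [-0.06, 0, 0], 0],
  [1, [-0.06, 0, 0], 0],
])

```text
clock: 17.6
tool_pos: [524.4, 174.5, 201.5]
tcp_rot: [[-0.009, 1.0, 0.0], [1.0, 0.009, -0.0], [-0.0, 0.0, -1.0]]
wrist_force: [-0.2, 2.5, 1.3]
width: 0.007
finger_force: 1.3
```

step_arm([
  [1, [-0.06, 0, 0], 0],
  [1, [-0.06, 0, 0], 0],
  [1, [-0.06, 0, 0], 0],
  [1, [-0.06, 0, 0], 0],
  [1, [-0.06, 0, 0], 0],
])

```text
clock: 18.1
tool_pos: [524.5, 159.3, 201.4]
tcp_rot: [[-0.009, 1.0, 0.0], [1.0, 0.009, -0.0], [-0.0, 0.0, -1.0]]
wrist_force: [0.2, 2.3, 2.0]
width: 0.008
finger_force: 0.9
```

step_arm([
  [1, [-0.06, 0, 0], 0],
  [1, [-0.06, 0, 0], 0],
  [1, [-0.06, 0, 0], 0],
  [1, [-0.06, 0, 0], 0],
])

```text
clock: 18.5
tool_pos: [524.3, 147.3, 201.1]
tcp_rot: [[-0.009, 1.0, -0.001], [1.0, 0.009, -0.0], [-0.0, -0.001, -1.0]]
wrist_force: [-0.3, 1.3, -0.3]
width: 0.009
finger_force: 0.5
```

step_arm([
  [1, [-0.05, 0, 0], 0],
  [1, [-0.05, 0, 0], 0],
  [1, [-0.05, 0, 0], 0],
])

```text
clock: 18.8
tool_pos: [524.5, 139.9, 201.4]
tcp_rot: [[-0.009, 1.0, -0.0], [1.0, 0.009, -0.0], [-0.0, -0.0, -1.0]]
wrist_force: [-0.0, 1.4, -0.6]
width: 0.008
finger_force: 0.3
```

step_arm([
  [1, [-0.05, 0, 0], 0],
  [1, [-0.05, 0, 0], 0],
])

```text
clock: 19.0
tool_pos: [524.7, 134.9, 201.5]
tcp_rot: [[-0.009, 1.0, -0.0], [1.0, 0.009, -0.0], [-0.0, -0.0, -1.0]]
wrist_force: [0.4, 0.3, 0.3]
width: 0.007
finger_force: 0.2
```

step_arm([
  [1, [-0.05, 0, 0], 0],
  [1, [-0.05, 0, 0], 0],
])

```text
clock: 19.2
tool_pos: [524.8, 129.9, 201.5]
tcp_rot: [[-0.009, 1.0, 0.0], [1.0, 0.009, -0.0], [-0.0, 0.0, -1.0]]
wrist_force: [-0.1, 0.0, -0.5]
width: 0.005
finger_force: 0.1
```

step_arm([
  [1, [0, 0, 0], 0],
  [1, [0, 0, 0], 0],
])

```text
clock: 19.4
tool_pos: [524.8, 130.1, 201.5]
tcp_rot: [[-0.009, 1.0, 0.0], [1.0, 0.009, -0.0], [-0.0, 0.0, -1.0]]
wrist_force: [0.1, 0.3, -0.1]
width: 0.007
finger_force: 0.0
```

The finger force is zero, so the lid has gone over. Withdrawing backwards.

step_arm([
  [1, [0.3, 0, 0], 0],
  [1, [0.6, 0, 0], 0],
  [1, [0.8, 0, -0.3], 0],
  [1, [0.8, 0, -0.5], 0],
  [1, [0.8, 0, -0.5], 0],
])

```text
clock: 19.9
tool_pos: [522.5, 297.7, 267.0]
tcp_rot: [[-0.009, 1.0, -0.001], [1.0, 0.009, 0.0], [0.0, -0.001, -1.0]]
wrist_force: [2.1, -0.6, -0.3]
width: 0.004
finger_force: 0.0
```

step_arm([
  [1, [0.8, 0, -0.3], 0],
  [1, [0.5, 0, 0], 0],
  [1, [0, 0, 0], 0],
  [1, [0, 0, 0], 0],
  [1, [0, 0, 0], 0],
])

```text
clock: 20.4
tool_pos: [522.4, 359.7, 281.1]
tcp_rot: [[-0.009, 1.0, -0.001], [1.0, 0.009, -0.001], [-0.001, -0.001, -1.0]]
wrist_force: [-0.5, -0.4, -0.3]
width: 0.007
finger_force: 0.0
```

step_arm([
  [1, [0, 0, 0], 0],
  [1, [0, 0, 0], 0],
  [1, [0, 0, 0], 0],
  [1, [0, 0, 0], 0],
  [1, [0, 0, 0], 0],
])

```text
clock: 20.9
tool_pos: [522.8, 360.0, 281.5]
tcp_rot: [[-0.009, 1.0, 0.0], [1.0, 0.009, 0.0], [0.0, 0.0, -1.0]]
wrist_force: [-0.0, -0.3, 0.2]
width: 0.005
finger_force: 0.0
```

step_arm([
  [1, [0, 0, 0], 0],
  [1, [0, 0, 0], 0],
  [1, [0, 0, 0], 0],
  [1, [0, 0, 0], 0],
  [1, [0, 0, 0], 0],
])

```text
clock: 21.4
tool_pos: [522.7, 360.3, 281.5]
tcp_rot: [[-0.009, 1.0, 0.0], [1.0, 0.009, 0.0], [0.0, 0.0, -1.0]]
wrist_force: [0.5, -0.7, 0.8]
width: 0.006
finger_force: 0.0
```

```bash
cat > lid.py <<'E'
from h import *
b=cam('top'); s=manip.sense(); print(s['tool_pos'],s['clock'])
for P in [(x,y) for y in (130,80,30,-20) for x in (470,580)]:
    p=proj(b,(*P,112)); print(P,dep(b,p).round(),b['color'][int(p[1]),int(p[0])])
E
python3 lid.py
```

```text
[522.64729527 360.28999879 281.47830005] 21.45
(470, 130) [470. 130. 109.] [26 42 28]
(580, 130) [581. 131. 107.] [ 59 100  66]
(470, 80) [470.  80. 111.] [127 113  97]
(580, 80) [580.  80. 111.] [211 219 207]
(470, 30) [470.  30. 109.] [216 222 209]
(580, 30) [580.  30. 111.] [218 224 208]
(470, -20) [481. -21.   1.] [74 41 23]
(580, -20) [605. -21.  -2.] [76 42 25]
```

The lid's top is flat at about 110 mm (87+23), which means shut. One last picture after letting it settle.

step_arm([
  [1, [0, 0, 0], 0],
  [1, [0, 0, 0], 0],
  [1, [0, 0, 0], 0],
  [1, [0, 0, 0], 0],
  [1, [0, 0, 0], 0],
])

```text
clock: 21.95
tool_pos: [522.7, 360.2, 281.5]
tcp_rot: [[-0.009, 1.0, 0.0], [1.0, 0.009, 0.0], [0.0, 0.0, -1.0]]
wrist_force: [-0.3, 0.7, 0.5]
width: 0.008
finger_force: 0.0
```

```bash
python3 lid.py; python3 -c "
from h import *
save(cam('scene'),'end')"
```

```text
[522.6853521  360.21109965 281.49248509] 22.0
(470, 130) [470. 130. 110.] [27 43 28]
(580, 130) [581. 131. 109.] [ 60 102  67]
(470, 80) [470.  80. 113.] [124 111  95]
(580, 80) [580.  80. 112.] [215 222 209]
(470, 30) [470.  30. 113.] [217 224 211]
(580, 30) [581.  30. 109.] [216 222 206]
(470, -20) [481. -21.  -2.] [76 43 26]
(580, -20) [605. -21.  -2.] [74 41 25]
```

View pics/end.png

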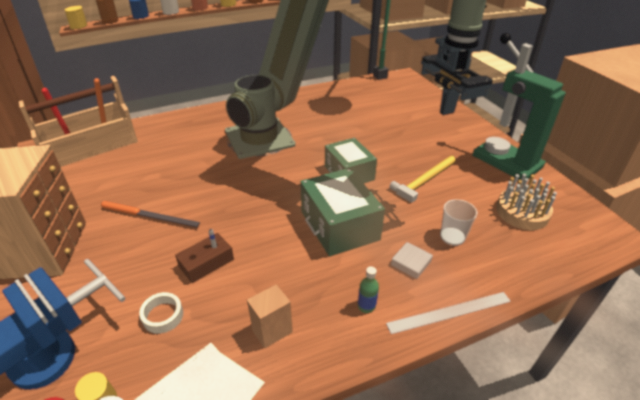

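The case is shut at (342,210), the blue punch is still in the stand at (212,240), and everything else is in place. The hand is clear of everything.

```bash
python3 -c "
from plant import manip
print(manip.finish_job())"
```

```text
the job is handed in; nothing more can be done
None
```

The job is handed in at about 22 s: the red-banded punch stands home in its hole (no movement at 22 N), the lid swung shut by its own weight after a gentle push of about 3 N at most in the readings, and nothing else on the bench was moved.

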